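# Press a row of mosaic stones home

### The arm

A 7-joint arm with a two-finger parallel gripper is mounted at the origin on the work surface. World frame = base frame: x ahead of the robot, y to its left, z up, the work surface at z = 0. Lengths are in m, angles in rad, forces in N, time in s.
With the tool pointing down it reaches from about 0.425 to 0.825 m from the base axis. Payload 3.6 kg.
Tool frame: the origin (TCP) lies midway between the tips of the shut fingers; the grasp point (between the pads) lies 19 mm behind it; z points along the fingers, y is the line along which they close (so a half turn about z gives the same grasp; the last joint's range is limited). The gripper opens to 93 mm and grips with 3 to 60 N. Pads are 15 mm wide; open, the fingers measure 128 mm over their backs; the gripper's body (75 mm by 188 mm) begins 65 mm behind the grasp point.
Start: joints at [-1.248, 0.615, -0.013, 1.423, 0.008, 1.103, -0.04], TCP at [0.223, 0.611, 0.219] pointing down, gripper open.
Joint ranges: [-3.12, 3.12], [-0.3, 2.06], [-1.34, 1.32], [0.26, 2.42], [-1.36, 4.5], [0.01, 1.98], [-2.84, 2.84]. Speed limits (rad/s): [2.79, 2.79, 3.14, 3.14, 3.14, 3.14, 3.14].

### API

Orientations are given as a rotation vector (axis times angle).
In Python, from plant import telemetry, capture, order gives the robot as it stands.
- The arm moves only by the tool jog_arm, never from a script. Its argument "moves" is a list of rows, each a list of 6 numbers: the shift along the tool's x, y, z in mm, then the turn, a rotation vector about the tool's x, y, z in degrees. In form: [[dx, dy, dz, rx, ry, rz], ...]. A call has 1 to 5 rows; each row is the pose to reach, as a shift and turn from the pose commanded when the call began, along the tool's axes at that moment; what a row does not reach only later rows make up. A row lasts 1/10 s, in which the tool goes at most 50 mm and 8.59 degrees, less where a joint would pass 70% of its speed; a pose out of reach is approached as far as the arm can. A call with a gripper value outside its range is refused whole. "hand" is the opening, from -1 (shut) to 1 (fully open), set as the call begins (left out, the last holds). The fingers move at their own pace and stop on an object; "newtons" is the grip in N (left out, the last holds). Time passes only in rows, so rows that repeat a pose let the fingers close. It gives the time, the measured TCP pose, the force, the opening and the grip force at its end, in the units of the state.
- telemetry.observe(): the state, without advancing time (a new reading comes with each control period).
- capture(name): name is "scene" or "top" or "wrist"; returns a dict with "image" (420x560x3 uint8, red, green, blue), "range_z" (420x560 float32, m along the optical axis (not along the pixel's ray), 0 where there is no reading), "intrinsics" (3x3 intrinsics, pixels), "camera_from_world" (4x4, takes a point from world to camera coordinates). Camera axes: x right, y up, looking along -z (the intrinsics and any distortion apply to the point x, -y, -z); pixel columns grow to the right and rows downward; lengths in m; the calibration is good to about 2 mm. A picture is of the moment at which its call begins.
- order.sign_off(): hands the job in; it is judged then, once.
The state is a dict: "time": time; "joint_positions": joint angles; "joint_velocities": joint speeds; "effort": joint torques, N m; "tcp_pos": TCP position; "eef_rot": TCP orientation; "ft_force": force on the tool from outside, world axes, zero at the start; "wrist_torque": the same for the moment, N m; "width": finger opening in m; "grasp_force": force on a finger pad.
Only numpy, scipy, OpenCV 4.12 (cv2) and the standard library are available. Lean on these libraries where they do the work, as an engineer would, in place of code of your own. Each camera call takes 0.05 s, during which the arm holds its last target. There are 200 camera calls.

### The job

Four round stones in the curved border row of the mosaic panel still stand proud. Start at the one next to the large rosette and follow the row with your fingertips from stone to stone, gently pressing each in turn down flush with the mosaic; from the first stone to the last stay over the row and no more than a hand's breadth (about 100 mm) above it. Pick nothing up, pull no stone out, leave the two loose cubes, the cup and the brush where they are, and finish with the hand clear.

Things in the scene. Friction and masses are not known exactly. Their poses are not given: they have to be found in the camera images.
- panel: Fixed mosaic panel, turned any way round: board 360 x 220 x 12 mm, on it a mosaic slab 320 x 180 mm, its flat top 34 mm above the bench. Origin at the centre of the underside; x along its length, z up. Near the -x end a flush marble rosette, 54 mm across, at x = -128, y = -42 mm; from it a curved row of marble stones runs towards +x, four round ones alternating with flush oblongs (17 x 22 mm).
- disc1_top (a point): Centre of the top face of the first (next to the rosette) round marble stone of the row: an upright disc 30 mm across; its axis is at panel x = -78 mm, y = -8 mm. At the start the top stands 6 to 9 mm above the mosaic.
- disc1 (a joint): How far the first (next to the rosette) round stone has been pressed down (m): 0 = 9 mm proud, 0.009 = flush with the mosaic, where it comes to a hard stop; negative = pulled out. It starts between 0 and 0.003, resists with about 4 N and stays where it is left.
- disc2_top (a point): Centre of the top face of the second round marble stone of the row: an upright disc 30 mm across; its axis is at panel x = -26 mm, y = 9.8 mm. At the start the top stands 6 to 9 mm above the mosaic.
- disc2 (a joint): How far the second round stone has been pressed down (m): 0 = 9 mm proud, 0.009 = flush with the mosaic, where it comes to a hard stop; negative = pulled out. It starts between 0 and 0.003, resists with about 4 N and stays where it is left.
- disc3_top (a point): Centre of the top face of the third round marble stone of the row: an upright disc 30 mm across; its axis is at panel x = 26 mm, y = 9.8 mm. At the start the top stands 6 to 9 mm above the mosaic.
- disc3 (a joint): How far the third round stone has been pressed down (m): 0 = 9 mm proud, 0.009 = flush with the mosaic, where it comes to a hard stop; negative = pulled out. It starts between 0 and 0.003, resists with about 4 N and stays where it is left.
- disc4_top (a point): Centre of the top face of the fourth (last, farthest from the rosette) round marble stone of the row: an upright disc 30 mm across; its axis is at panel x = 78 mm, y = -8 mm. At the start the top stands 6 to 9 mm above the mosaic.
- disc4 (a joint): How far the fourth (last, farthest from the rosette) round stone has been pressed down (m): 0 = 9 mm proud, 0.009 = flush with the mosaic, where it comes to a hard stop; negative = pulled out. It starts between 0 and 0.003, resists with about 4 N and stays where it is left.
- cube_a_mid (a point): Centre of a loose terracotta cube, 28 mm, lying on the mosaic near panel x = -30 mm, y = -68 mm. To be left alone.
- cube_b_mid (a point): Centre of a second loose terracotta cube, 28 mm, lying on the mosaic near panel x = 60 mm, y = 70 mm. To be left alone.
- cup: White cup standing on the bench to the left of the panel, 80 mm across the rim, 90 mm tall; origin at the centre of its underside. To be left alone.
- brush: Hand brush lying on the bench to the right of the panel, long axis x; origin at its underside. To be left alone.

How it is judged:
By the outcome, as a careful person would: the job done as asked, in the order asked, and still so for the second after the job is handed in, with the robot touching nothing.
It also fails if it takes over 42 s, if anything falls off the work surface, if the arm or the gripper's body presses on something with over 40 N, if the wrist force passes 120 N, or if a joint passes its speed limit or range.

## Working session

There is one attempt and no reset: what is moved stays moved. The work goes in short steps, Python scripts to look and compute and a tool call to move; the robot and the scene stay as the last step left them, time stands still between calls to the robot, and variables do not carry over. Pictures are saved under pics/ and viewed, at most 10 in all, crops included, and the job is handed in when it is done.

Besides the shell and the picture viewer there is one more tool, called after ">>>" by a JSON object that holds its "method" and its "body". jog_arm: Moves the arm, as the interface text tells. Its arguments: {"type":"object","properties":{"moves":{"type":"array"},"hand":{"type":"number"},"newtons":{"type":"number"}},"required":["moves"]}

```bash
ls; mkdir -p pics
python3 - <<'E'
from plant import telemetry, capture, order
import cv2, numpy as np, pickle
s=telemetry.observe(); print(s)
for n in ("top","scene"):
    c=capture(n); pickle.dump(c,open(n+".pkl","wb")); cv2.imwrite(f"pics/{n}0.png",c["image"][:,:,::-1]); print(n,c["intrinsics"],c["camera_from_world"])
E
```

```text
pics
{'time': 0.0, 'joint_positions': array([-1.24751366,  0.61588721, -0.0126318 ,  1.42489933,  0.00812796,
        1.1033789 , -0.04042447]), 'joint_velocities': array([ 0.00042472, -0.00095141, -0.00034083, -0.00043502, -0.00172055,
       -0.00084713, -0.00028319]), 'effort': array([ 1.12589335e-04, -4.58932149e+01,  2.08558445e-01, -1.65742224e+01,
       -6.12083520e-02,  2.06133508e-02,  2.56217809e-04]), 'tcp_pos': array([0.22247145, 0.60990267, 0.21750177]), 'eef_rot': array([-0.54646871, -3.09330326,  0.00391419]), 'ft_force': array([-0.50947452,  0.19748666,  0.29493793]), 'wrist_torque': array([-0.01420129, -0.00934652, -0.03084479]), 'grasp_force': 0.0, 'width': 0.09321315678538387}
top [[462.26969612   0.         286.77248438]
 [  0.         462.26969612 211.04057991]
 [  0.           0.           1.        ]] [[-0.00784905 -0.99978988 -0.01893628  0.01007225]
 [ 0.98119741 -0.01135236  0.19267269 -0.60354982]
 [-0.19284718 -0.01706793  0.98108035 -1.37110927]
 [ 0.          0.          0.          1.        ]]
scene [[385.8821767    0.         280.29623357]
 [  0.         385.8821767  215.65819313]
 [  0.           0.           1.        ]] [[-0.82796662  0.5606447   0.01219866  0.49824465]
 [-0.44654669 -0.67231181  0.59041755  0.23020538]
 [ 0.33921577  0.48339875  0.80700577 -1.20730496]
 [ 0.          0.          0.          1.        ]]
```

View pics/top0.png

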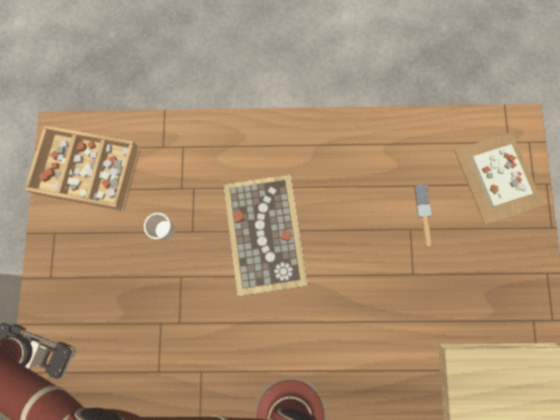

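View pics/scene0.png

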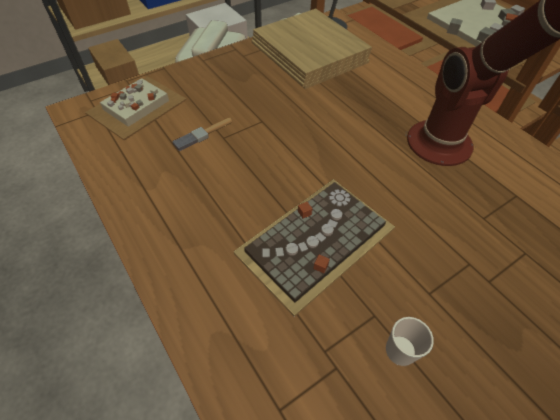

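The top view shows the panel spanning about (225–306, 177–293). The rosette is at (283,271) and the row runs up from (270,257), so panel +x points roughly along world +x. The cup is at (158,226) and the brush at (424,215). The scene view confirms this layout.

```bash
cat > h.py <<'E'
import numpy as np, cv2
def ray(c,uv,z):
    K=c["intrinsics"];T=c["camera_from_world"];R=T[:3,:3];o=-R.T@T[:3,3]
    uv=np.atleast_2d(uv).astype(float)
    d=np.c_[(uv[:,0]-K[0,2])/K[0,0],-(uv[:,1]-K[1,2])/K[1,1],-np.ones(len(uv))]@R
    return o+d*((z-o[2])/d[:,2])[:,None]
def proj(c,P):
    K=c["intrinsics"];T=c["camera_from_world"];p=np.atleast_2d(P)@T[:3,:3].T+T[:3,3]
    q=np.c_[p[:,0],-p[:,1],-p[:,2]]@K.T
    return q[:,:2]/q[:,2:]
def fit(A,B): # rigid 2D B = R A + t
    a=A.mean(0);b=B.mean(0);X=A-a;Y=B-b
    th=np.arctan2((X[:,0]*Y[:,1]-X[:,1]*Y[:,0]).sum(),(X*Y).sum())
    R=np.array([[np.cos(th),-np.sin(th)],[np.sin(th),np.cos(th)]])
    return th,b-R@a
def blobs(c,roi,amin,vmin=150,smax=60):
    x0,y0,x1,y1=roi
    hsv=cv2.cvtColor(c["image"],cv2.COLOR_RGB2HSV)
    m=np.zeros(hsv.shape[:2],np.uint8)
    m[y0:y1,x0:x1]=((hsv[y0:y1,x0:x1,1]<smax)&(hsv[y0:y1,x0:x1,2]>vmin))
    n,l,st,ce=cv2.connectedComponentsWithStats(m,connectivity=4)
    return [(ce[i].round(1),st[i,2:]) for i in range(1,n) if st[i,4]>=amin]
E
python3 - <<'E'
import pickle,cv2
from h import *
c=pickle.load(open("top.pkl","rb"))
for v in (150,170,185):
    print(v)
    for b in blobs(c,(225,177,306,294),12,v,50): print(b, ray(c,b[0],.040)[0].round(4))
cv2.imwrite("pics/crop.png",cv2.resize(c["image"][170:300,215:315,::-1],None,fx=4.5,fy=4.5,interpolation=cv2.INTER_CUBIC))
E
```

```text
150
(array([254. , 186.8]), array([ 5,  5, 23], dtype=int32)) [0.6869 0.1079 0.04  ]
(array([246.9, 187.8]), array([ 6,  5, 24], dtype=int32)) [0.6839 0.1304 0.04  ]
(array([239.9, 188.9]), array([ 5,  5, 24], dtype=int32)) [0.6806 0.1526 0.04  ]
(array([271.6, 190.2]), array([ 8,  8, 44], dtype=int32)) [0.6751 0.052  0.04  ]
(array([233., 190.]), array([ 5,  5, 25], dtype=int32)) [0.6773 0.1745 0.04  ]
(array([265. , 196.9]), array([11, 12, 68], dtype=int32)) [0.6536 0.0729 0.04  ]
(array([247.9, 194.9]), array([ 5,  5, 22], dtype=int32)) [0.6607 0.127  0.04  ]
(array([240.9, 195.9]), array([ 5,  5, 22], dtype=int32)) [0.6578 0.1492 0.04  ]
(array([283.9, 196.8]), array([ 5,  5, 23], dtype=int32)) [0.6532 0.0133 0.04  ]
(array([248.8, 202. ]), array([ 5,  5, 23], dtype=int32)) [0.6377 0.124  0.04  ]
(array([241.8, 203. ]), array([ 5,  5, 23], dtype=int32)) [0.6348 0.1461 0.04  ]
(array([285.1, 203.5]), array([ 5,  6, 26], dtype=int32)) [0.6315 0.0096 0.04  ]
(array([234.6, 204. ]), array([ 6,  5, 25], dtype=int32)) [0.6318 0.1688 0.04  ]
(array([262.9, 232.5]), array([ 20,  59, 471]
[... 3412 characters left out ...]
y([ 6,  5, 24], dtype=int32)) [0.6467 0.0682 0.04  ]
(array([262.6, 207.4]), array([ 8,  8, 54], dtype=int32)) [0.6199 0.0804 0.04  ]
(array([260.5, 216.2]), array([ 6,  5, 25], dtype=int32)) [0.5918 0.087  0.04  ]
(array([259.3, 224.3]), array([ 9,  9, 60], dtype=int32)) [0.5661 0.0906 0.04  ]
(array([261.1, 238. ]), array([ 9, 14, 87], dtype=int32)) [0.523  0.0849 0.04  ]
(array([265. , 248.6]), array([ 7,  6, 28], dtype=int32)) [0.4899 0.0727 0.04  ]
(array([269.7, 256.5]), array([ 8,  8, 56], dtype=int32)) [0.4654 0.0582 0.04  ]
(array([282.9, 271.3]), array([ 7,  6, 31], dtype=int32)) [0.4197 0.0179 0.04  ]
(array([283.6, 277.4]), array([ 8,  4, 19], dtype=int32)) [0.4012 0.0158 0.04  ]
```

View pics/crop.png

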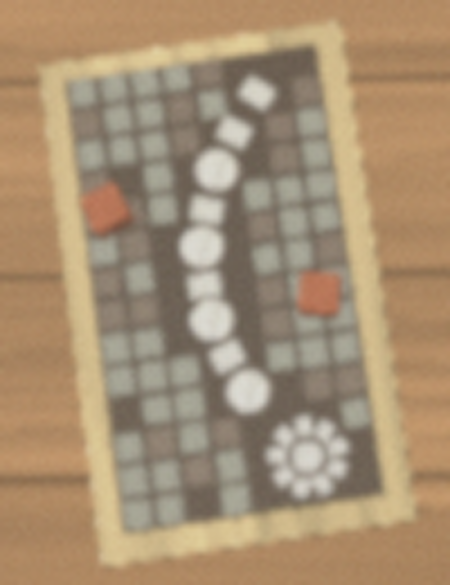

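Disc centres in the full image are d1 (269.7,256.5), d2 (261.8,241), d3 (259.3,224.4) and d4 (262.7,207.3). The rosette is at (283,271.1). The cubes sit beside the row at about (238,216) and (286,235).

```bash
cat >> h.py <<'E'
D=np.array([[-78,-8],[-26,9.8],[26,9.8],[78,-8.]])/1000
ROS=np.array([[-.128,-.042]])
def goal(s,p):  # shift in tool axes (mm) from the measured pose to world p
    R=cv2.Rodrigues(np.array(s["eef_rot"]))[0]
    return (R.T@(np.array(p)-s["tcp_pos"])*1000).round(1)
E
python3 - <<'E'
import pickle
from h import *
from plant import telemetry
c=pickle.load(open("top.pkl","rb"))
px=np.array([[269.7,256.5],[261.8,241],[259.3,224.4],[262.7,207.3]])
W=np.r_[ray(c,px,.0415),ray(c,[283,271.1],.034)][:,:2]
A=np.r_[D,ROS]; th,t=fit(A,W); R=np.array([[np.cos(th),-np.sin(th)],[np.sin(th),np.cos(th)]])
P=A@R.T+t
print(np.degrees(th),t,"\n",P.round(4),"\nres mm",((W-P)*1e3).round(1))
np.save("P.npy",P)
s=telemetry.observe(); Rt=cv2.Rodrigues(s["eef_rot"])[0]; print(Rt.round(3))
print(goal(s,[*P[0],.20]), goal(s,[*P[0],.13]))
E
```

```text
8.083919428543606 [0.54122207 0.07698954] 
 [[0.4651 0.0581]
 [0.5141 0.083 ]
 [0.5656 0.0903]
 [0.6196 0.08  ]
 [0.4204 0.0174]] 
res mm [[ 0.1  0. ]
 [-0.7 -0.5]
 [-0.   0.2]
 [ 0.3 -0. ]
 [ 0.3  0.3]]
[[-0.939  0.343 -0.001]
 [ 0.343  0.939 -0.002]
 [-0.    -0.002 -1.   ]]
[-417.  -435.3   18.6] [-417.  -435.1   88.6]
```

>>> {"method": "jog_arm", "body": {"moves": [[-35,-36,0,0,0,0],[-70,-72,0,0,0,0],[-105,-108,0,0,0,0],[-140,-145,0,0,0,0],[-175,-182,0,0,0,0]], "hand": -1}}

```text
time: 0.6
tcp_pos: [0.3242, 0.3797, 0.2184]
eef_rot: [-0.546, -3.094, 0.001]
ft_force: [0.5, 1.0, 0.3]
width: 0.0575
grasp_force: 0.0
```

>>> {"method": "jog_arm", "body": {"moves": [[-34,-35,0,0,0,0],[-68,-71,0,0,0,0],[-102,-106,5,0,0,0],[-136,-142,10,0,0,0],[-170,-177,15,0,0,0]]}}

```text
time: 1.1
tcp_pos: [0.4231, 0.1554, 0.2035]
eef_rot: [-0.546, -3.094, 0.0]
ft_force: [0.4, -0.3, -0.3]
width: 0.0177
grasp_force: 0.0
```

Run:
```python
from h import *
from plant import telemetry
P=np.load("P.npy"); s=telemetry.observe(); print(s["time"],s["tcp_pos"],s["eef_rot"],s["ft_force"],s["width"],s["joint_positions"].round(2)); print(goal(s,[*P[0],.16]))
```

```text
1.1 [0.42309747 0.15542019 0.20348247] [-5.46334560e-01 -3.09369909e+00  7.44894063e-05] [ 0.42448131 -0.32525521 -0.26351486] 0.0176565615318266 [-0.45  0.33  0.06  1.99 -0.03  0.82  0.85]
[-72.8 -77.   43.5]
```

>>> {"method": "jog_arm", "body": {"moves": [[-25,-26,10,0,0,0],[-49,-52,20,0,0,0],[-73,-77,30,0,0,0],[-73,-77,43,0,0,0],[-73,-77,43,0,0,0]]}}

```text
time: 1.6
tcp_pos: [0.4638, 0.0587, 0.1591]
eef_rot: [-0.55, -3.089, 0.003]
ft_force: [-1.2, 0.9, -0.1]
width: 0.0006
grasp_force: 0.0
```

Run:
```python
from h import *
from plant import telemetry,capture
import pickle
P=np.load("P.npy"); s=telemetry.observe(); print(s["time"],s["tcp_pos"],s["eef_rot"],s["width"],s["joint_positions"].round(2)); print(goal(s,[*P[0],.06]))
c=capture("wrist"); pickle.dump(c,open("wrist.pkl","wb"))
im=c["image"][:,:,::-1].copy()
for q,p in enumerate(P): 
    uv=proj(c,[*p,.0415 if q<4 else .034])[0]; print(uv.round(1)); cv2.drawMarker(im,tuple(int(v) for v in uv.round()),(0,0,255),0,10)
cv2.imwrite("pics/w0.png",im)
```

```text
1.6 [0.46380919 0.05873551 0.15909846] [-5.50129987e-01 -3.08891428e+00  2.61938167e-03] 0.0006407036284877145 [-0.23  0.42  0.08  2.01 -0.05  0.72  1.1 ]
[-1.8  0.1 99.1]
[271.4 203.9]
[313.4 241.8]
[336.7 285.3]
[342.7 332.9]
[214.  172.9]
```

View pics/w0.png

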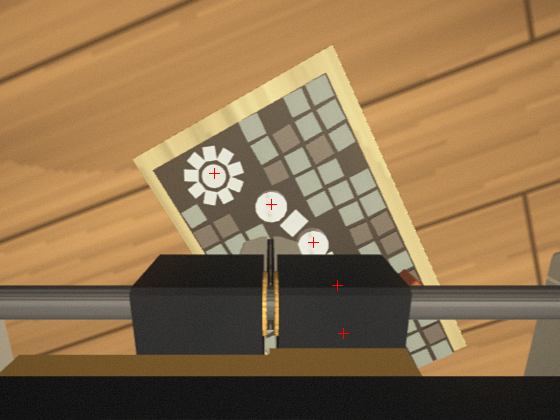

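The wrist view shows the rosette and stones 1 and 2 under the projected marks (214,173), (271,204) and (313,242), to within 1–2 px. The estimate holds, so I descend.

>>> {"method": "jog_arm", "body": {"moves": [[-1,0,30,0,0,0],[-1.5,0,60,0,0,0],[-1.5,0,90,0,0,0],[-1.5,0,107,0,0,0],[-1.5,0,108,0,0,0]]}}

```text
time: 2.15
tcp_pos: [0.465, 0.0607, 0.0514]
eef_rot: [-0.542, -3.09, 0.001]
ft_force: [-0.5, -0.7, 0.1]
width: 0.0005
grasp_force: 0.0
```

Run:
```python
from h import *
from plant import telemetry
P=np.load("P.npy"); s=telemetry.observe(); print(s["tcp_pos"],s["ft_force"]); print(goal(s,[*P[0],.034]))
```

```text
[0.46501861 0.06074752 0.05135687] [-0.45053065 -0.6892039   0.13453702]
[-1.1 -2.4 17.4]
```

>>> {"method": "jog_arm", "body": {"moves": [[-1,-2,5,0,0,0],[-1,-2,9,0,0,0],[-1,-2,12,0,0,0],[-1,-2,14,0,0,0],[-1,-2,15,0,0,0]]}}

```text
time: 2.65
tcp_pos: [0.4674, 0.0575, 0.0382]
eef_rot: [0.546, 3.092, 0.001]
ft_force: [0.2, -0.5, 4.2]
width: 0.0006
grasp_force: 1.9
```

>>> {"method": "jog_arm", "body": {"moves": [[0,0,1,0,0,0],[0,0,2,0,0,0],[0,0,2.5,0,0,0],[0,0,2.5,0,0,0]]}}

```text
time: 3.05
tcp_pos: [0.4673, 0.0575, 0.0353]
eef_rot: [0.546, 3.092, 0.001]
ft_force: [1.0, 0.1, 3.5]
width: 0.0008
grasp_force: 1.6
```

>>> {"method": "jog_arm", "body": {"moves": [[0,0,0.5,0,0,0],[0,0,1,0,0,0],[0,0,1.5,0,0,0],[0,0,1.5,0,0,0]]}}

```text
time: 3.45
tcp_pos: [0.4674, 0.0575, 0.0343]
eef_rot: [0.546, 3.092, 0.001]
ft_force: [1.3, 1.0, 9.3]
width: 0.0009
grasp_force: 4.5
```

>>> {"method": "jog_arm", "body": {"moves": [[0,0,0.5,0,0,0],[0,0,0.8,0,0,0],[0,0,0.8,0,0,0]]}}

```text
time: 3.75
tcp_pos: [0.4674, 0.0575, 0.0343]
eef_rot: [0.546, 3.092, 0.001]
ft_force: [-1.1, -0.0, 16.1]
width: 0.0009
grasp_force: 8.1
```

>>> {"method": "jog_arm", "body": {"moves": [[0,0,-5,0,0,0],[0,0,-12,0,0,0],[0,0,-20,0,0,0]]}}

```text
time: 4.05
tcp_pos: [0.4656, 0.057, 0.0527]
eef_rot: [-0.546, -3.091, 0.002]
ft_force: [1.0, -0.3, -0.4]
width: 0.0005
grasp_force: 0.0
```

Run:
```python
from h import *
from plant import telemetry
P=np.load("P.npy"); s=telemetry.observe(); print(s["tcp_pos"],s["ft_force"]); print(goal(s,[*P[1],.052]))
print([(cv2.Rodrigues(s["eef_rot"])[0].T@np.r_[P[i+1]-P[i],0]*1e3).round(1) for i in range(3)])
```

```text
[0.46556318 0.05699957 0.05272808] [ 1.02244655 -0.28162804 -0.44389657]
[-36.7  41.1   0.6]
[array([-37.5,  40.2,  -0.1]), array([-45.9,  24.5,  -0.1]), array([-54.2,   8.8,  -0.1])]
```

Stone 1 came to its hard stop (16 N, z = 34.3 mm). Next is stone 2.

>>> {"method": "jog_arm", "body": {"moves": [[-9,10,0,0,0,0],[-19,20,0,0,0,0],[-28,31,0,0,0,0],[-37,40.5,0,0,0,0],[-37,40.5,0,0,0,0]]}}

```text
time: 4.55
tcp_pos: [0.5166, 0.0837, 0.0529]
eef_rot: [0.544, 3.093, 0.001]
ft_force: [0.0, 0.0, 1.2]
width: 0.0005
grasp_force: 0.0
```

>>> {"method": "jog_arm", "body": {"moves": [[0,0,5,0,0,0],[0,0,9,0,0,0],[0,0,12,0,0,0],[0,0,14,0,0,0],[0,0,15,0,0,0]]}}

```text
time: 5.05
tcp_pos: [0.5141, 0.082, 0.0376]
eef_rot: [-0.547, -3.091, 0.002]
ft_force: [-3.4, -1.3, 3.8]
width: 0.0004
grasp_force: 1.9
```

>>> {"method": "jog_arm", "body": {"moves": [[0,0,1,0,0,0],[0,0,2,0,0,0],[0,0,3,0,0,0],[0,0,3.5,0,0,0],[0,0,3.5,0,0,0]]}}

```text
time: 5.55
tcp_pos: [0.5151, 0.0825, 0.0344]
eef_rot: [-0.547, -3.093, 0.001]
ft_force: [-3.3, -1.5, 4.3]
width: 0.0005
grasp_force: 2.3
```

>>> {"method": "jog_arm", "body": {"moves": [[0,0,0.5,0,0,0],[0,0,1,0,0,0],[0,0,1.5,0,0,0],[0,0,1.5,0,0,0]]}}

```text
time: 5.95
tcp_pos: [0.5151, 0.0825, 0.0343]
eef_rot: [-0.547, -3.093, 0.0]
ft_force: [-5.4, -2.4, 15.6]
width: 0.0003
grasp_force: 7.8
```

Stone 2 has seated (15.6 N at 34.3 mm), so I lift and go to stone 3.

>>> {"method": "jog_arm", "body": {"moves": [[0,0,-5,0,0,0],[0,0,-12,0,0,0],[0,0,-20,0,0,0],[0,0,-20,0,0,0]]}}

```text
time: 6.35
tcp_pos: [0.5167, 0.0831, 0.0539]
eef_rot: [0.546, 3.091, 0.002]
ft_force: [-0.1, 0.3, 0.0]
width: 0.0005
grasp_force: 0.0
```

>>> {"method": "jog_arm", "body": {"moves": [[-12,6,0,0,0,0],[-23,12,0,0,0,0],[-34,18,0,0,0,0],[-46,24.5,0,0,0,0],[-46,24.5,0,0,0,0]]}}

```text
time: 6.85
tcp_pos: [0.5689, 0.0904, 0.0527]
eef_rot: [0.546, 3.091, 0.001]
ft_force: [0.0, 0.2, 0.1]
width: 0.0006
grasp_force: 0.0
```

Run:
```python
from h import *
from plant import telemetry
P=np.load("P.npy"); s=telemetry.observe(); print(s["tcp_pos"],s["ft_force"]); print(goal(s,[*P[2],.034]))
```

```text
[0.56890533 0.0904153  0.05273582] [0.01161645 0.19278528 0.14728472]
[ 3.1 -1.2 18.7]
```

>>> {"method": "jog_arm", "body": {"moves": [[2,-1,5,0,0,0],[2,-1,9,0,0,0],[2,-1,12,0,0,0],[2,-1,14,0,0,0],[2,-1,15,0,0,0]]}}

```text
time: 7.35
tcp_pos: [0.5635, 0.0895, 0.0378]
eef_rot: [-0.546, -3.091, 0.001]
ft_force: [-2.6, 0.0, 4.4]
width: 0.0007
grasp_force: 1.9
```

>>> {"method": "jog_arm", "body": {"moves": [[0,0,1,0,0,0],[0,0,2,0,0,0],[0,0,3,0,0,0],[0,0,4,0,0,0],[0,0,4,0,0,0]]}}

```text
time: 7.85
tcp_pos: [0.5643, 0.0896, 0.0344]
eef_rot: [-0.546, -3.093, 0.0]
ft_force: [-5.3, -0.3, 8.1]
width: 0.0006
grasp_force: 4.0
```

>>> {"method": "jog_arm", "body": {"moves": [[0,0,0.5,0,0,0],[0,0,1,0,0,0],[0,0,1,0,0,0]]}}

```text
time: 8.15
tcp_pos: [0.5643, 0.0896, 0.0344]
eef_rot: [-0.547, -3.093, 0.0]
ft_force: [-5.9, -0.6, 13.3]
width: 0.0005
grasp_force: 6.9
```

Stone 3 has seated (13 N). On to stone 4.

>>> {"method": "jog_arm", "body": {"moves": [[0,0,-5,0,0,0],[0,0,-12,0,0,0],[0,0,-20,0,0,0],[0,0,-20,0,0,0]]}}

```text
time: 8.55
tcp_pos: [0.5662, 0.0899, 0.054]
eef_rot: [0.546, 3.09, 0.002]
ft_force: [0.5, 0.0, 0.6]
width: 0.0005
grasp_force: 0.0
```

>>> {"method": "jog_arm", "body": {"moves": [[-13,2,0,0,0,0],[-27,4,0,0,0,0],[-40,6,0,0,0,0],[-54,9,0,0,0,0],[-54,9,0,0,0,0]]}}

```text
time: 9.05
tcp_pos: [0.6205, 0.079, 0.0527]
eef_rot: [0.548, 3.091, 0.0]
ft_force: [-1.1, 0.3, 0.6]
width: 0.0002
grasp_force: 0.0
```

Run:
```python
from h import *
from plant import telemetry
P=np.load("P.npy"); s=telemetry.observe(); print(s["tcp_pos"],s["ft_force"]); print(goal(s,[*P[3],.034]))
```

```text
[0.62049511 0.07896932 0.0527255 ] [-1.05101439  0.33594793  0.6043534 ]
[ 1.3  0.7 18.7]
```

>>> {"method": "jog_arm", "body": {"moves": [[0,1,5,0,0,0],[0,1,9,0,0,0],[0,1,12,0,0,0],[0,1,14,0,0,0],[0,1,15,0,0,0]]}}

```text
time: 9.55
tcp_pos: [0.6177, 0.0811, 0.0378]
eef_rot: [-0.546, -3.092, -0.0]
ft_force: [-2.6, 0.2, 3.7]
width: 0.0005
grasp_force: 1.9
```

>>> {"method": "jog_arm", "body": {"moves": [[0,0,1,0,0,0],[0,0,2,0,0,0],[0,0,3,0,0,0],[0,0,4,0,0,0],[0,0,4,0,0,0]]}}

```text
time: 10.05
tcp_pos: [0.6184, 0.0809, 0.0344]
eef_rot: [-0.546, -3.093, -0.0]
ft_force: [-4.6, -0.2, 8.3]
width: 0.0004
grasp_force: 3.7
```

>>> {"method": "jog_arm", "body": {"moves": [[0,0,0.5,0,0,0],[0,0,1,0,0,0],[0,0,1,0,0,0]]}}

```text
time: 10.35
tcp_pos: [0.6185, 0.0808, 0.0344]
eef_rot: [-0.546, -3.093, -0.0]
ft_force: [-6.0, 1.6, 12.5]
width: 0.0002
grasp_force: 6.2
```

>>> {"method": "jog_arm", "body": {"moves": [[0,0,-5,0,0,0],[0,0,-20,0,0,0],[0,0,-45,0,0,0],[0,0,-80,0,0,0],[0,0,-115,0,0,0]]}}

```text
time: 10.85
tcp_pos: [0.6196, 0.0799, 0.1494]
eef_rot: [0.547, 3.092, -0.001]
ft_force: [0.7, 0.3, 0.3]
width: 0.0008
grasp_force: 0.0
```

>>> {"method": "jog_arm", "body": {"moves": [[0,0,-40,0,0,0],[-20,0,-70,0,0,0],[-50,0,-80,0,0,0],[-80,0,-80,0,0,0],[-80,0,-80,0,0,0]]}}

```text
time: 11.35
tcp_pos: [0.6974, 0.0495, 0.2282]
eef_rot: [0.552, 3.087, -0.004]
ft_force: [-0.1, -0.0, -1.1]
width: 0.0002
grasp_force: 0.0
```

Run:
```python
from h import *
from plant import telemetry,capture
P=np.load("P.npy"); s=telemetry.observe(); print(s["time"],s["tcp_pos"],s["ft_force"])
c=capture("wrist"); T=c["camera_from_world"];K=c["intrinsics"]
v,u=np.mgrid[:420,:560];z=c["range_z"]
X=np.stack([(u-K[0,2])/K[0,0]*z,-(v-K[1,2])/K[1,1]*z,-z],-1)
H=((X-T[:3,3])@T[:3,:3])[...,2]
for i,p in enumerate(P):
    a,b=proj(c,[*p,.034])[0].round().astype(int); print(a,b)
    if 5<a<555 and 5<b<415: print("h mm",np.median(H[b-4:b+5,a-4:a+5])*1e3)
cv2.imwrite("pics/w1.png",c["image"][:,:,::-1])
```

```text
11.35 [0.69738685 0.04949234 0.22824504] [-0.11712898 -0.03195223 -1.06928908]
198 -34
240 8
h mm 34.90019417856847
264 57
h mm 34.67536916227464
273 111
h mm 34.933458722649455
141 -67
```

View pics/w1.png

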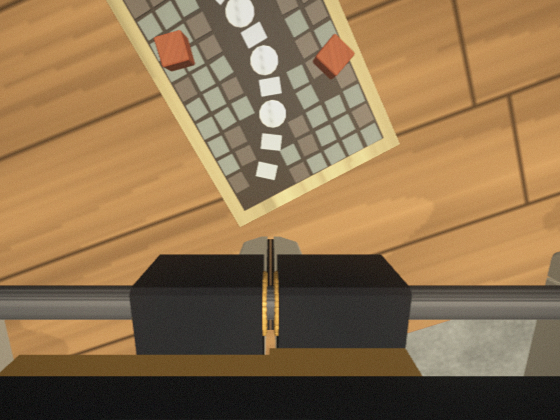

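The wrist view shows stones 2–4 at (240,8), (264,57) and (273,111), all at 34.7–34.9 mm, level with the mosaic. Both cubes are in place at (174,50) and (334,55). Stone 1 is out of frame, but it stopped at the same fingertip height as the others (34.3 mm under 16 N).

```bash
python3 -c "
from plant import order
print(order.sign_off())"
```

```text
the job is handed in; nothing more can be done
None
```

All four stones were pressed flush in order from the rosette, with at most about 16 N of press, the cubes, cup and brush were left alone, and the job was handed in at about 11.4 s with the hand clear; stone 1 was judged by its hard stop only, as it was out of the final picture.

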